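Dry layout of a screw axis on its base plate

TASK

Lay out the screw axis on the dark-grey metal base plate: stand the nut block midway between the two bolted-down bearing blocks with its bore in line with theirs, and lay the carriage plate centred on top of it with its long side along that line; these two and the motor sit square to the base plate. Set the motor on the base plate at the outer side of the larger bearing block, in line with the two blocks, one shaft end pointing at the block and a gap of about 20 mm between the motor's body and the block. Stand the small fork sensor upright on the base plate just behind the middle of the nut block (the side away from the robot), wholly on the plate and not touching the nut block.

Things in the scene. Friction and masses are not known exactly. Their poses are not given: they have to be found in the camera images.
- plate_mid (a point): Flat dull dark-grey metal base plate, fixed to the table, 125 (its x) x 350 (its y) x 8 mm thick. This point is the middle of its top face, exactly midway between the two bearing blocks. Its y runs along its length (the line of the axis), its x across it, away from the robot; z up. Position and yaw differ at each start.
- large_bearing: The larger aluminium bearing block, bolted to the base plate on its long centre line at one end or the other, 75 mm from the plate's middle: 70 (x, across) x 34 (y, along) x 50 mm high, bore along y. Origin: centre of its underside, on the plate's top. Axes parallel to the plate's, whichever end it is at.
- small_bearing: The smaller aluminium bearing block, bolted to the base plate at the other end, 75 mm from the plate's middle: 44 (x) x 24 (y) x 36 mm high, bore along y. Origin: centre of its underside. Axes parallel to the plate's.
- nut_centre (a point): Loose aluminium nut block with a brass-rimmed bore along its y: 48 (x) x 36 (y) x 40 mm high, 0.2 kg, flat top. Point: its centre, 20 mm above its underside. Starts upright on the table. In the layout it stands on the plate with its y along the plate's y, either way round.
- carriage_centre (a point): Loose flat aluminium carriage plate with four holes: 54 (x) x 70 (y, its long side) x 10 mm thick, 0.1 kg. Point: its centre, 5 mm above its underside. Starts flat on the table. In the layout it lies on the nut block's top, y along the plate's y, either way round.
- motor_centre (a point): Loose stepper motor lying on a flat side: square body 42 (x) x 50 (y) x 42 mm high, black with aluminium end caps, a shaft stub 8 mm thick sticking out 12 mm at each y end; 0.35 kg. The two ends are alike. Point: the centre of its body, 21 mm above its underside. Starts on the table. With the 20 mm gap its centre is 62 mm beyond the large bearing block's centre.
- sensor_centre (a point): Loose small grey plastic fork sensor, U-shaped, open at the top: 20 (x) x 26 (y) x 26 mm high, 0.03 kg, base 10 mm thick, the two prongs at its y ends 7 mm thick. Point: the middle of its outer box, 13 mm above its underside. Starts upright on the table; any yaw is right in the layout. The nut block's rear face is 24 mm and the plate's rear edge 62.5 mm from the plate's centre line.
Mind the look-alikes: they are no part of the job. Leave any green, purple or red look-alike of the part that bears nut_centre alone.

How it is judged (in metres and radians):
At the end, for the whole second after the job is handed in: On the plate, upright, at rest: nut block within 12 mm of midway; carriage on it within 12 mm; motor centre 50-77 mm outboard of the large block, within 12 mm of the line; all three square within 0.18 rad; sensor 32-58 mm behind the line, within 14 mm of mid-length, clear of the nut block (x of nut_centre in the frame of plate_mid between -0.012 and 0.012 m and y of nut_centre in the frame of plate_mid between -0.012 and 0.012 m and z of nut_centre in the frame of plate_mid between 0.017 and 0.023 m and angle between each of nut_centre, carriage_centre, motor_centre, sensor_centre's own z axis and vertical below 0.1 rad and angle between the y axis of each of nut_centre, carriage_centre, motor_centre and the y axis of plate_mid, either way round below 0.18 rad and horizontal distance between carriage_centre and nut_centre below 0.012 m and z of carriage_centre in the frame of plate_mid between 0.042 and 0.048 m and x of motor_centre in the frame of plate_mid between -0.012 and 0.012 m and z of motor_centre in the frame of plate_mid between 0.018 and 0.024 m and horizontal distance between motor_centre and large_bearing between 0.05 and 0.077 m and horizontal distance between motor_centre and small_bearing above 0.19 m and x of sensor_centre in the frame of plate_mid between 0.032 and 0.058 m and y of sensor_centre in the frame of plate_mid between -0.014 and 0.014 m and z of sensor_centre in the frame of plate_mid between 0.01 and 0.016 m and contact force between sensor and nut_block below 0.02 N and linear speed of each of nut_block, carriage, motor, sensor below 0.02 m/s and angular speed of each of nut_block, carriage, motor, sensor below 0.1 rad/s); the robot touches nothing.
It also fails if it takes over 122 s, if anything falls off the work surface, if the arm or the gripper's body presses on something with over 40 N, if the wrist force passes 120 N, or if a joint passes its speed limit or range.

ROBOT

A 6-joint arm with a two-finger parallel gripper is mounted at the origin on the work surface. World frame = base frame: x ahead of the robot, y to its left, z up, the work surface at z = 0. Lengths are in mm, angles in rad, forces in N, time in s.
With the tool pointing down it reaches from about 350 to 975 mm from the base axis. Payload 7.1 kg.
Tool frame: the origin (TCP) lies at the very end of the fingers, on their centre line; the grasp point (between the pads) lies 19 mm behind it (ctrl.tcp_to_grasp is the distance from the TCP to the grasp point, in mm); z points along the fingers, x is the direction in which the jaws open and shut, and the axes are right-handed (so a half turn about z gives the same grasp; the last joint's range is limited). The gripper opens to 88 mm and grips with 3 to 60 N. Pads are 20 mm wide; open, the fingers measure 115 mm over their backs; the gripper's body (75 mm by 178 mm) begins 61 mm behind the grasp point.
Start: joints at [-1.215, 0.423, 1.63, -0, 1.089, -0.019], TCP at [228.82, -581.589, 222.675] pointing down, gripper open.
Joint ranges: [-3, 3], [-0.9, 2.11], [0.09, 2.58], [-1.31, 4.45], [0.11, 2.69], [-2.54, 2.54]. Speed limits (rad/s): [2.39, 2.39, 3.01, 3.14, 3.14, 3.14].

INTERFACE

Orientations are given as a rotation vector (axis times angle).
In Python, from workcell import get_obs, viewer, ctrl, masks_of gives the robot as it stands. The module is installed in compiled form; this text tells all that it offers.
- The arm moves only by the shell command python3 -m inch 'ROWS'. ROWS is JSON, a list of rows, each an object of numbers: "tx", "ty", "tz": the shift along the tool's x, y, z in cm; "ax", "ay", "az": the turn, a rotation vector about the tool's x, y, z in degrees; "jaw": the opening, from 0 (shut) to 1 (fully open). In form: [{"tx": .., "ty": .., "tz": .., "ax": .., "ay": .., "az": .., "jaw": ..}, ...]. A call has 1 to 12 rows; each row shifts and turns the commanded pose from where the row before left it, along the tool's axes as they then stand; what a row does not reach is not made up. A row lasts 1/8 s, in which the tool goes at most 62.5 mm and 10.7 degrees, less where a joint would pass 70% of its speed; a pose out of reach is approached as far as the arm can. A call is refused whole if a number of a shift passes 6.25 or a number of a turn 10.7, either way. A call with a gripper value outside its range is refused whole. The fingers move at their own pace and stop on an object; the grip force is fixed at half the most. Time passes only in rows, so rows that do not move let the fingers close. It gives the time, the measured TCP pose, the force and the opening at its end, in the units of the state.
- get_obs(): the state, without advancing time (a new reading comes with each control period).
- viewer.get_image(name): name is "side" or "top" or "wrist"; returns (picture, depth): 400x640x3 uint8, red, green, blue; 400x640 float32, mm along the optical axis (not along the pixel's ray), 0 where there is no reading.
- viewer.get_calibration(name): a dict with "fx", "fy", "cx", "cy" (pixels), "rvec" (rotation vector, rad) and "tvec" (3), from world to camera coordinates, as OpenCV has them. Camera axes: x right, y down, z forward; pixel columns grow to the right and rows downward; lengths in mm; the calibration is good to about 2 mm. The wrist camera is an equidistant fisheye: a pixel r from the principal point sees the ray r / f radians off the axis. A picture is of the moment at which its call begins: read the wrist's pose just before it. get_calibration takes no time and is no camera call; for the wrist camera it gives the pose at the moment of the call.
- ctrl.close_job(): hands the job in, once; it reports no verdict.
Trained networks look in the newest picture that a camera, given by its name, has taken for a name from the list of things; names that differ only in an ending like _2 or _b are one class to them, and where a whole thing is asked for, a point or a joint stands for the part that bears it (a point fixed in the world has none). Each returns a list of dicts, best first, with "score" (0 to 1); they miss things now and then, are a little off and sometimes report something else, mostly with a low value. They report only what shows in the picture. A call takes as long as a camera call. They do not tell look-alikes from the thing itself.
- masks_of(camera, thing): "pixels" (400x640 bool, what is visible of it) and "location" ([column, row] in pixels, amid what is visible of it).
The state is a dict: "t": time; "qpos": joint angles; "qvel": joint speeds; "joint_torque": joint torques, N m; "ee_pos": TCP position; "orientation": TCP orientation; "ft_force": force on the tool from outside, world axes, zero at the start; "moment": the same for the moment, N m; "width": finger opening in mm.
Only numpy, scipy, OpenCV 4.12 (cv2) and the standard library are available. Lean on these libraries where they do the work, as an engineer would, in place of code of your own. Each camera call takes 0.05 s, during which the arm holds its last target. There are 200 camera calls.

## Working session

There is one attempt and no reset: what is moved stays moved. The work goes in short steps, Python scripts to look and compute and a shell command to move; the robot and the scene stay as the last step left them, time stands still between calls to the robot, and variables do not carry over. Pictures are saved under pics/ and viewed, about 12 in all and at most 16, crops included, and the job is handed in when it is done.

```bash
mkdir -p pics
cat > h.py <<'E'
import numpy as np,cv2
from workcell import get_obs, viewer, ctrl, masks_of
def cam(n):
    c=viewer.get_calibration(n);R=cv2.Rodrigues(np.array(c['rvec'],float))[0];return c,R,np.array(c['tvec'],float).ravel()
def world(n,depth,uv):
    c,R,t=cam(n);uv=np.asarray(uv);u=uv[:,0];v=uv[:,1];z=depth[v,u]
    P=np.stack([(u-c['cx'])/c['fx']*z,(v-c['cy'])/c['fy']*z,z],1)
    return ((P-t)@R)[z>0]
def save(n,im): cv2.imwrite('pics/'+n+'.png',im[...,::-1])
E
python3 - <<'E'
from h import *
print(get_obs())
for n in ['top','side']:
    im,d=viewer.get_image(n);save(n+'0',im);np.savez('/tmp/'+n+'0',im=im,d=d);print(n,viewer.get_calibration(n))
    for th in ['large_bearing','small_bearing','nut_centre','carriage_centre','motor_centre','sensor_centre']:
        for r in masks_of(n,th)[:6]:
            m=r['pixels'];uv=np.argwhere(m)[:,::-1]
            if len(uv)==0: continue
            P=world(n,d,uv);zt=np.percentile(P[:,2],90)
            T=P[P[:,2]>zt-4];rc=cv2.minAreaRect(T[:,:2].astype(np.float32))
            print(n,th,round(r['score'],2),np.round(r['location']),len(uv),'zt',round(zt,1),'rect',np.round(rc[0],1),np.round(rc[1],1),round(rc[2],1), 'rgb',np.median(im[m],0))
E
```

```text
{'t': 0.0, 'qpos': array([-1.21499220e+00,  4.23883937e-01,  1.63069542e+00, -2.66334254e-05,
        1.08863174e+00, -1.90301827e-02]), 'qvel': array([-0.00017666,  0.00124364,  0.0010664 ,  0.00098012, -0.00109466,
       -0.00031147]), 'joint_torque': array([-1.58180712e-03, -5.44629335e+01, -2.73662907e+01,  6.44382834e-02,
        2.28886586e-02, -1.32126120e-04]), 'ee_pos': array([ 228.62260584, -581.06463555,  221.87268257]), 'orientation': array([-2.59569678e+00,  1.76810525e+00,  2.09431250e-03]), 'ft_force': array([ 0.46581254,  0.55763236, -0.41458944]), 'moment': array([ 0.00735   ,  0.0122271 , -0.00954101]), 'width': 87.98283684677527}
top {'fx': 501.1904646632644, 'fy': 501.1904646632644, 'cx': 322.9196924130842, 'cy': 194.65206864695492, 'rvec': array([ 2.06683983, -2.14951367,  0.23861767]), 'tvec': array([  16.53462066,  485.61352692, 1106.51856679])}
top large_bearing 0.76 [288. 162.] 512 zt 60.1 rect [575.3  77.3] [70.3 33.7] 5.2 rgb [212. 212. 208.]
top small_bearing 0.67 [352. 154.] 244 zt 46.5 rect [588.2 -71.4] [42.5 23.8] 4.0 rgb [190.5 191.5 188. ]
top small
[... 1383 characters left out ...]
 zt 40.9 rect [396.9 150.7] [38.1 48. ] 84.3 rgb [144. 144. 165.]
side nut_centre 0.67 [264. 181.] 518 zt 41.0 rect [347.1  68.3] [50.  37.2] 67.3 rgb [183.  61.  63.]
side nut_centre 0.65 [309. 132.] 439 zt 40.9 rect [460.5 225.5] [49.4 36.2] 60.5 rgb [ 93.  63. 126.]
side carriage_centre 0.67 [289. 116.] 379 zt 11.7 rect [406.3 322.4] [53.9 72.3] 7.6 rgb [220. 221. 219.]
side motor_centre 0.71 [300. 381.] 1288 zt 42.8 rect [ 414.2 -338.1] [42.  49.9] 25.4 rgb [103. 107. 111.]
side sensor_centre 0.74 [302. 379.] 1258 zt 42.9 rect [ 414.2 -338.1] [42.  49.9] 25.4 rgb [102.  103.5 108. ]
side sensor_centre 0.59 [297. 290.] 219 zt 26.4 rect [ 410.4 -185.7] [19.7 27.4] 10.9 rgb [124. 122. 124.]
```

Run:
```python
import cv2,numpy as np
a=cv2.imread('pics/top0.png');b=cv2.imread('pics/side0.png')
c=np.vstack([cv2.resize(a[110:330,150:550],(800,440))]);cv2.imwrite('pics/c0.png',c)
n=cv2.resize(b[60:400,200:440],(0,0),fx=1.7,fy=1.7,interpolation=cv2.INTER_CUBIC)
n2=cv2.resize(a[205:295,205:325],(0,0),fx=3,fy=3,interpolation=cv2.INTER_CUBIC)
n2=cv2.copyMakeBorder(n2,0,n.shape[0]-n2.shape[0],0,0,cv2.BORDER_CONSTANT)
cv2.imwrite('pics/c1.png',np.hstack([n,n2]))
```

```text
(no output)
```

View pics/c0.png

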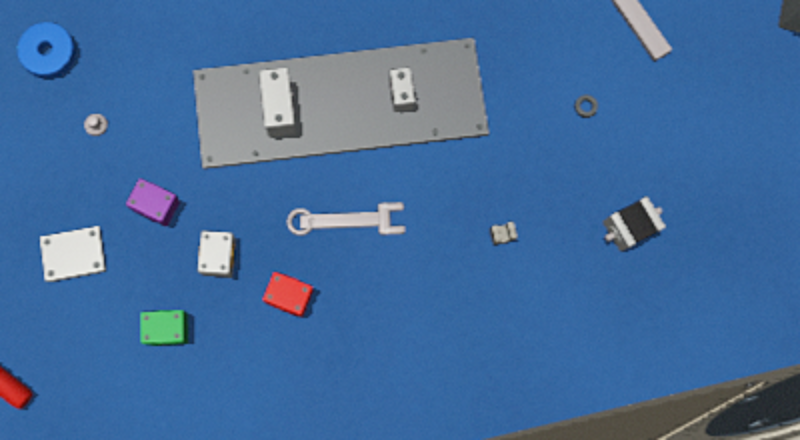

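View pics/c1.png

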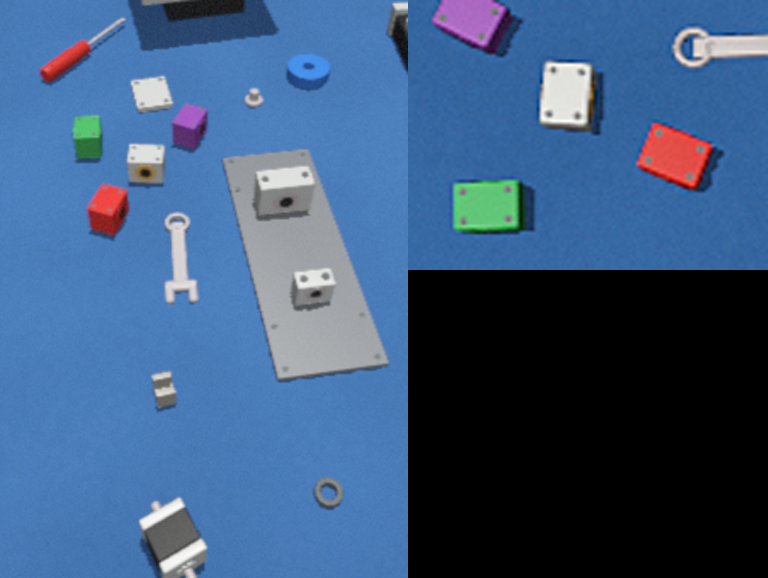

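The nut block is the bare aluminium one at top (257,236). It has the brass rim in the side view, and the green, purple and red ones are look-alikes. The large bearing is at the +y end of the plate. The motor shows in the top picture near (467,221), and I'll measure it from the depth.

```bash
cat >> h.py <<'E'
def top_rect(im,d,xy,r,zlo,zhi,n='top'):
    vv,uu=np.mgrid[0:400,0:640];uv=np.stack([uu.ravel(),vv.ravel()],1);uv=uv[d[uv[:,1],uv[:,0]]>0]
    P=world(n,d,uv);k=(np.hypot(P[:,0]-xy[0],P[:,1]-xy[1])<r)&(P[:,2]>zlo)&(P[:,2]<zhi)
    Q=P[k][:,:2].astype(np.float32);rc=cv2.minAreaRect(Q);return np.round(rc[0],1),np.round(rc[1],1),round(rc[2],1),len(Q),np.round(Q.mean(0),1),round(float(np.median(P[k][:,2])),1)
def plan(x,y,z,th):
    o=get_obs();R=cv2.Rodrigues(np.array(o['orientation']))[0];p=o['ee_pos']
    cur=np.degrees(np.arctan2(R[1,0],R[0,0]));turn=-((th-cur+180)%360-180)
    a=np.radians(th);X=np.array([np.cos(a),np.sin(a)]);Y=np.array([np.sin(a),-np.cos(a)]);d=np.array([x-p[0],y-p[1]])
    print('p',np.round(p,1),'th',round(cur,1),'tilt',np.round(np.degrees(np.arccos(-R[2,2])),2),'zax',np.round(R[:,2],3),'| az',round(turn,1),'then tx %.2f ty %.2f tz %.2f cm'%(d@X/10,d@Y/10,(p[2]-z)/10),'q6',round(np.degrees(o['qpos'][5])),'w',round(o['width'],1),'F',np.round(o['ft_force'],1),'t',round(o['t'],2))
E
python3 - <<'E'
from h import *
for n in ['top','side']:
    f=np.load(f'/tmp/{n}0.npz');im,d=f['im'],f['d']
    print(n)
    for nm,xy,r,lo,hi in [('motor',(415,-336),40,36,50),('nut',(398,153),36,36,50),('car',(408,325),55,6,20),('sens',(411,-184),25,18,35),('large',(575,77),45,53,66),('small',(588,-71),30,39,52),('plate',(581,3),195,5,14)]:
        print(nm,top_rect(im,d,xy,r,lo,hi,n))
plan(415,-336,140,25)
E
```

```text
top
motor (array([ 415. , -335.5]), array([41.9, 50.5]), 26.2, 387, array([ 414.9, -335.4], dtype=float32), 41.3)
nut (array([398.6, 153.7]), array([36.8, 48.1]), 83.7, 304, array([398.8, 153.1], dtype=float32), 39.6)
car (array([407.5, 326.7]), array([54.1, 73.8]), 8.1, 649, array([407.3, 325.3], dtype=float32), 9.9)
sens (array([ 411.3, -183.2]), array([19.3, 26.2]), 7.5, 59, array([ 411.7, -183.4], dtype=float32), 24.8)
large (array([575.8,  77.2]), array([71.2, 34. ]), 5.1, 413, array([575.4,  77.1], dtype=float32), 57.6)
small (array([588.3, -71.7]), array([43.3, 24.8]), 3.0, 178, array([588. , -71.8], dtype=float32), 43.7)
plate (array([579.1,   8.1]), array([376.4, 367.7]), 9.0, 6021, array([572. ,  -0.7], dtype=float32), 7.9)
side
motor (array([ 414.1, -337.8]), array([42. , 50.8]), 25.5, 1017, array([ 414.2, -339.4], dtype=float32), 41.5)
nut (array([396.9, 150.7]), array([38.1, 48. ]), 84.3, 246, array([397.3, 149.5], dtype=float32), 40.0)
car (array([405.9, 323.4]), array([54. , 75.2]), 8.8, 359, array([406.1, 320.7], dtype=float32), 10.4)
sens (array([ 410.3, -185.7]), array([19.9, 27.4]), 11.0, 125, array([ 410.5, -186.9], dtype=float32), 25.0)
large (array([574.4,  74.6]), array([70.6, 36.9]), 2.8, 400, array([573.7,  73. ], dtype=float32), 57.9)
small (array([586.6, -74.5]), array([43.5, 25.3]), 4.3, 255, array([586.1, -75.8], dtype=float32), 43.8)
plate (array([527.8,  -2.7]), array([232.4, 352. ]), 4.5, 6939, array([570.8, -34.9], dtype=float32), 7.9)
p [ 228.8 -581.6  222.7] th -68.5 tilt 0.0 zax [-0.  0. -1.] | az -93.5 then tx 27.25 ty -14.39 tz 8.27 cm q6 -1 w 87.6 F [ 0.2 -0.1 -0.2] t 0.7
```

```bash
python3 -m inch '[{"az":-10.5,"jaw":0.8},{"az":-10.5,"jaw":0.8},{"az":-10.5,"jaw":0.8},{"az":-10.5,"jaw":0.8},{"az":-10.5,"jaw":0.8},{"az":-10.5,"jaw":0.8},{"az":-10.5,"jaw":0.8},{"az":-10.5,"jaw":0.8},{"az":-10.3,"jaw":0.8}]'
python3 -m inch '[{"tx":5.4,"ty":-2.8,"jaw":0.8},{"tx":5.4,"ty":-2.8,"jaw":0.8},{"tx":5.4,"ty":-2.8,"jaw":0.8},{"tx":5.4,"ty":-2.8,"jaw":0.8},{"tx":5.4,"ty":-2.8,"tz":0.5,"jaw":0.8},{"tz":5,"jaw":0.8},{"tz":4,"jaw":0.8},{"jaw":0.8},{"jaw":0.8}]'
python3 -c "
from h import *
plan(414.6,-336.6,6,25.8)"
```

```text
p [ 228.8 -581.6  222.7] th -68.5 tilt 0.0 zax [-0.  0. -1.] | az -94.3 then tx 27.39 ty -13.97 tz 21.67 cm q6 -1 w 87.6 F [ 0.2 -0.1 -0.2] t 0.7$[0]: bad value
$[0]: bad value
```

```bash
python3 -m inch '[{"tx":0,"ty":0,"tz":0,"ax":0,"ay":0,"az":-10.5,"jaw":0.8},{"tx":0,"ty":0,"tz":0,"ax":0,"ay":0,"az":-10.5,"jaw":0.8},{"tx":0,"ty":0,"tz":0,"ax":0,"ay":0,"az":-10.5,"jaw":0.8},{"tx":0,"ty":0,"tz":0,"ax":0,"ay":0,"az":-10.5,"jaw":0.8},{"tx":0,"ty":0,"tz":0,"ax":0,"ay":0,"az":-10.5,"jaw":0.8},{"tx":0,"ty":0,"tz":0,"ax":0,"ay":0,"az":-10.5,"jaw":0.8},{"tx":0,"ty":0,"tz":0,"ax":0,"ay":0,"az":-10.5,"jaw":0.8},{"tx":0,"ty":0,"tz":0,"ax":0,"ay":0,"az":-10.5,"jaw":0.8},{"tx":0,"ty":0,"tz":0,"ax":0,"ay":0,"az":-10.3,"jaw":0.8}]'
python3 -c "
from h import *
plan(414.6,-336.6,6,25.8)"
```

```text
t: 1.82
ee_pos: [228.8, -581.6, 222.7]
orientation: [3.06, 0.71, 0.0]
ft_force: [-0.4, -0.6, 0.8]
width: 70.8
p [ 228.8 -581.6  222.7] th 26.1 tilt 0.0 zax [ 0.  0. -1.] | az 0.3 then tx 27.39 ty -13.97 tz 21.67 cm q6 -96 w 70.8 F [-0.4 -0.6  0.8] t 1.82
```

```bash
python3 -m inch '[{"tx":5.4,"ty":-2.8,"tz":0,"ax":0,"ay":0,"az":0,"jaw":0.8},{"tx":5.4,"ty":-2.8,"tz":0,"ax":0,"ay":0,"az":0,"jaw":0.8},{"tx":5.4,"ty":-2.8,"tz":0,"ax":0,"ay":0,"az":0,"jaw":0.8},{"tx":5.4,"ty":-2.8,"tz":0,"ax":0,"ay":0,"az":0,"jaw":0.8},{"tx":5.4,"ty":-2.8,"tz":0,"ax":0,"ay":0,"az":0,"jaw":0.8},{"tx":0.39,"ty":0,"tz":5,"ax":0,"ay":0,"az":0,"jaw":0.8},{"tx":0,"ty":0,"tz":5,"ax":0,"ay":0,"az":0,"jaw":0.8},{"tx":0,"ty":0,"tz":5,"ax":0,"ay":0,"az":0,"jaw":0.8},{"tx":0,"ty":0,"tz":0,"ax":0,"ay":0,"az":0,"jaw":0.8}]'
python3 - <<'E'
from h import *
plan(414.6,-336.6,6,25.8)
im,d=viewer.get_image('wrist');save('w1',im)
E
```

```text
t: 2.95
ee_pos: [412.5, -334.5, 69.8]
orientation: [-3.057, -0.7, 0.007]
ft_force: [0.4, -0.1, -0.4]
width: 70.1
p [ 412.5 -334.5   69.8] th 25.8 tilt 0.43 zax [-0.006  0.005 -1.   ] | az -0.0 then tx 0.10 ty 0.28 tz 6.38 cm q6 -66 w 70.1 F [ 0.4 -0.1 -0.4] t 2.95
```

View pics/w1.png

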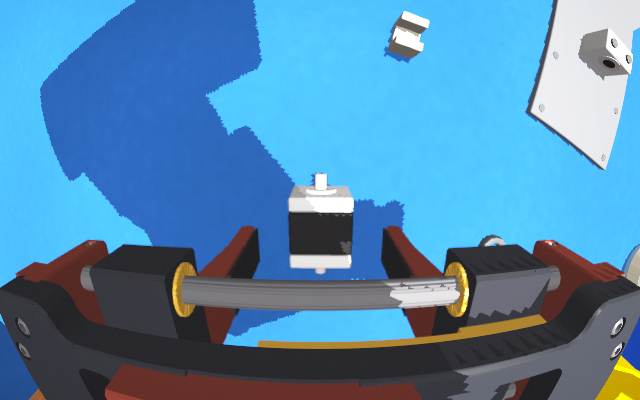

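```bash
python3 -m inch '[{"tx":0,"ty":0,"tz":0,"ax":0,"ay":0,"az":0,"jaw":0.8},{"tx":0,"ty":0,"tz":3.2,"ax":0,"ay":0,"az":0,"jaw":0.8},{"tx":0,"ty":0,"tz":2.5,"ax":0,"ay":0,"az":0,"jaw":0.8},{"tx":0,"ty":0,"tz":0.7,"ax":0,"ay":0,"az":0,"jaw":0.8},{"tx":0,"ty":0,"tz":0,"ax":0,"ay":0,"az":0,"jaw":0.8},{"tx":0,"ty":0,"tz":0,"ax":0,"ay":0,"az":0,"jaw":0.8}]'
python3 - <<'E'
from h import *
plan(414.6,-336.6,6,25.8)
E
```

```text
t: 3.75
ee_pos: [415.4, -337.2, 10.1]
orientation: [3.061, 0.7, 0.002]
ft_force: [0.2, 0.1, 0.6]
width: 70.3
p [ 415.4 -337.2   10.1] th 25.8 tilt 0.13 zax [ 0.002 -0.002 -1.   ] | az -0.0 then tx -0.05 ty -0.08 tz 0.41 cm q6 -66 w 70.3 F [0.2 0.1 0.6] t 3.75
```

```bash
python3 -m inch '[{"tx":0,"ty":0,"tz":0,"ax":0,"ay":0,"az":0,"jaw":0},{"tx":0,"ty":0,"tz":0,"ax":0,"ay":0,"az":0,"jaw":0},{"tx":0,"ty":0,"tz":0,"ax":0,"ay":0,"az":0,"jaw":0},{"tx":0,"ty":0,"tz":0,"ax":0,"ay":0,"az":0,"jaw":0},{"tx":0,"ty":0,"tz":0,"ax":0,"ay":0,"az":0,"jaw":0},{"tx":0,"ty":0,"tz":-2,"ax":0,"ay":0,"az":0,"jaw":0},{"tx":0,"ty":0,"tz":-4,"ax":0,"ay":0,"az":0,"jaw":0},{"tx":0,"ty":0,"tz":-4,"ax":0,"ay":0,"az":0,"jaw":0},{"tx":0,"ty":0,"tz":-2,"ax":0,"ay":0,"az":10.5,"jaw":0},{"tx":0,"ty":0,"tz":0,"ax":0,"ay":0,"az":10.5,"jaw":0},{"tx":0,"ty":0,"tz":0,"ax":0,"ay":0,"az":0,"jaw":0},{"tx":0,"ty":0,"tz":0,"ax":0,"ay":0,"az":0,"jaw":0}]'
python3 - <<'E'
from h import *
plan(569.8,137.9,19,4.8)
E
```

```text
t: 5.25
ee_pos: [414.2, -336.1, 128.1]
orientation: [-3.138, -0.136, 0.002]
ft_force: [0.4, 0.3, -2.8]
width: 41.4
p [ 414.2 -336.1  128.1] th 5.0 tilt 0.08 zax [-0.001  0.001 -1.   ] | az 0.2 then tx 19.47 ty -45.93 tz 10.91 cm q6 -45 w 41.4 F [ 0.4  0.3 -2.8] t 5.25
```

```bash
python3 -m inch '[{"tx":1.9,"ty":-4.5,"tz":0,"ax":0,"ay":0,"az":0.2,"jaw":0},{"tx":1.9,"ty":-4.5,"tz":0,"ax":0,"ay":0,"az":0,"jaw":0},{"tx":1.9,"ty":-4.5,"tz":0,"ax":0,"ay":0,"az":0,"jaw":0},{"tx":1.9,"ty":-4.5,"tz":0,"ax":0,"ay":0,"az":0,"jaw":0},{"tx":1.9,"ty":-4.5,"tz":0,"ax":0,"ay":0,"az":0,"jaw":0},{"tx":1.9,"ty":-4.5,"tz":0,"ax":0,"ay":0,"az":0,"jaw":0},{"tx":1.9,"ty":-4.5,"tz":0,"ax":0,"ay":0,"az":0,"jaw":0},{"tx":1.9,"ty":-4.5,"tz":0,"ax":0,"ay":0,"az":0,"jaw":0},{"tx":1.9,"ty":-4.5,"tz":0,"ax":0,"ay":0,"az":0,"jaw":0},{"tx":1.9,"ty":-4.5,"tz":0,"ax":0,"ay":0,"az":0,"jaw":0},{"tx":0.4,"ty":-0.9,"tz":0,"ax":0,"ay":0,"az":0,"jaw":0},{"tx":0,"ty":0,"tz":0,"ax":0,"ay":0,"az":0,"jaw":0}]'
python3 -m inch '[{"tx":0,"ty":0,"tz":3,"ax":0,"ay":0,"az":0,"jaw":0},{"tx":0,"ty":0,"tz":3,"ax":0,"ay":0,"az":0,"jaw":0},{"tx":0,"ty":0,"tz":1.5,"ax":0,"ay":0,"az":0,"jaw":0},{"tx":0,"ty":0,"tz":0,"ax":0,"ay":0,"az":0,"jaw":0},{"tx":0,"ty":0,"tz":0,"ax":0,"ay":0,"az":0,"jaw":0},{"tx":0,"ty":0,"tz":0,"ax":0,"ay":0,"az":0,"jaw":0}]'
python3 - <<'E'
from h import *
plan(569.8,137.9,19,4.8)
im,d=viewer.get_image('wrist');save('w2',im)
E
```

```text
t: 6.75
ee_pos: [570.6, 136.8, 128.0]
orientation: [3.138, 0.13, -0.002]
ft_force: [0.6, -0.4, -3.2]
width: 41.8
t: 7.5
ee_pos: [572.0, 136.7, 54.8]
orientation: [-3.139, -0.125, -0.003]
ft_force: [0.3, -0.7, -2.4]
width: 41.7
p [572.  136.7  54.8] th 4.6 tilt 0.11 zax [ 0.002  0.    -1.   ] | az -0.2 then tx -0.21 ty -0.14 tz 3.58 cm q6 8 w 41.7 F [ 0.3 -0.7 -2.4] t 7.5
```

View pics/w2.png

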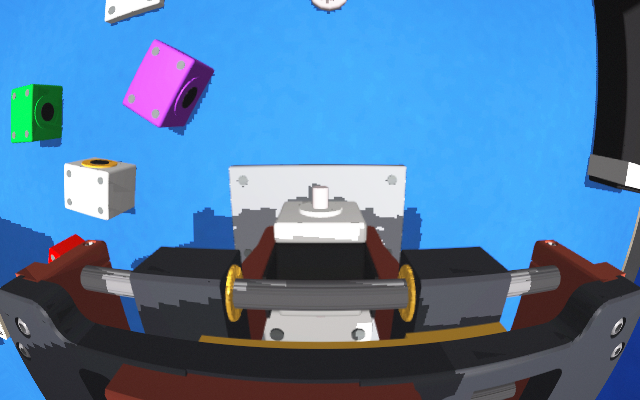

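```bash
python3 -m inch '[{"tx":-0.2,"ty":-0.1,"tz":1.5,"ax":0,"ay":0,"az":0,"jaw":0},{"tx":0,"ty":0,"tz":1.2,"ax":0,"ay":0,"az":0,"jaw":0},{"tx":0,"ty":0,"tz":0.6,"ax":0,"ay":0,"az":0,"jaw":0},{"tx":0,"ty":0,"tz":0.2,"ax":0,"ay":0,"az":0,"jaw":0},{"tx":0,"ty":0,"tz":0,"ax":0,"ay":0,"az":0,"jaw":0},{"tx":0,"ty":0,"tz":0,"ax":0,"ay":0,"az":0,"jaw":0}]'
python3 - <<'E'
from h import *
plan(569.8,137.9,18,4.8)
E
```

```text
t: 8.3
ee_pos: [569.5, 137.6, 19.0]
orientation: [-3.139, -0.125, -0.001]
ft_force: [-0.9, -0.2, -3.3]
width: 42.2
p [569.5 137.6  19. ] th 4.6 tilt 0.04 zax [ 0.001  0.    -1.   ] | az -0.2 then tx 0.04 ty -0.03 tz 0.10 cm q6 8 w 42.2 F [-0.9 -0.2 -3.3] t 8.3
```

Release (down 1 mm first), rise, then head for the nut.

```bash
python3 -m inch '[{"tx":0,"ty":0,"tz":0.1,"ax":0,"ay":0,"az":0,"jaw":0},{"tx":0,"ty":0,"tz":0,"ax":0,"ay":0,"az":0,"jaw":0},{"tx":0,"ty":0,"tz":0,"ax":0,"ay":0,"az":0,"jaw":0.8},{"tx":0,"ty":0,"tz":0,"ax":0,"ay":0,"az":0,"jaw":0.8},{"tx":0,"ty":0,"tz":0,"ax":0,"ay":0,"az":0,"jaw":0.8},{"tx":0,"ty":0,"tz":-3,"ax":0,"ay":0,"az":0,"jaw":0.8},{"tx":0,"ty":0,"tz":-5,"ax":0,"ay":0,"az":0,"jaw":0.8},{"tx":0,"ty":0,"tz":-3,"ax":0,"ay":0,"az":0,"jaw":0.8},{"tx":0,"ty":0,"tz":0,"ax":0,"ay":0,"az":10.6,"jaw":0.8},{"tx":0,"ty":0,"tz":0,"ax":0,"ay":0,"az":0,"jaw":0.8},{"tx":0,"ty":0,"tz":0,"ax":0,"ay":0,"az":0,"jaw":0.8}]'
python3 - <<'E'
from h import *
plan(397.7,152,8,-6)
E
```

```text
t: 9.68
ee_pos: [568.7, 137.4, 127.2]
orientation: [3.137, -0.16, -0.001]
ft_force: [-1.1, -1.2, 0.8]
width: 70.2
p [568.7 137.4 127.2] th -5.8 tilt 0.05 zax [-0.001 -0.    -1.   ] | az 0.2 then tx -17.16 ty 0.34 tz 11.92 cm q6 18 w 70.2 F [-1.1 -1.2  0.8] t 9.68
```

```bash
python3 -m inch '[{"tx":-5,"ty":0.1,"tz":0,"ax":0,"ay":0,"az":0.2,"jaw":0.8},{"tx":-5,"ty":0.1,"tz":0,"ax":0,"ay":0,"az":0,"jaw":0.8},{"tx":-5,"ty":0.1,"tz":0,"ax":0,"ay":0,"az":0,"jaw":0.8},{"tx":-2.2,"ty":0,"tz":3,"ax":0,"ay":0,"az":0,"jaw":0.8},{"tx":0,"ty":0,"tz":2.5,"ax":0,"ay":0,"az":0,"jaw":0.8},{"tx":0,"ty":0,"tz":0,"ax":0,"ay":0,"az":0,"jaw":0.8},{"tx":0,"ty":0,"tz":0,"ax":0,"ay":0,"az":0,"jaw":0.8}]'
python3 - <<'E'
from h import *
plan(397.7,152,8,-6)
im,d=viewer.get_image('wrist');save('w3',im)
im,d=viewer.get_image('top');np.savez('/tmp/top1',im=im,d=d)
print(top_rect(im,d,(569,138),40,44,52.5))
im,d=viewer.get_image('side');print(top_rect(im,d,(569,138),40,44,52.5,'side'))
E
```

```text
t: 10.55
ee_pos: [398.3, 153.1, 73.0]
orientation: [-3.137, 0.169, -0.0]
ft_force: [0.1, -0.4, 0.5]
width: 70.7
p [398.3 153.1  73. ] th -6.2 tilt 0.01 zax [ 0.  0. -1.] | az -0.2 then tx -0.05 ty 0.11 tz 6.50 cm q6 26 w 70.7 F [ 0.1 -0.4  0.5] t 10.55
(array([569.8, 137.6]), array([43.1, 50. ]), 5.0, 322, array([570.4, 136.4], dtype=float32), 49.3)
(array([568.3, 136.8]), array([41.9, 53.5]), 4.7, 307, array([567.9, 133. ], dtype=float32), 49.7)
```

View pics/w3.png

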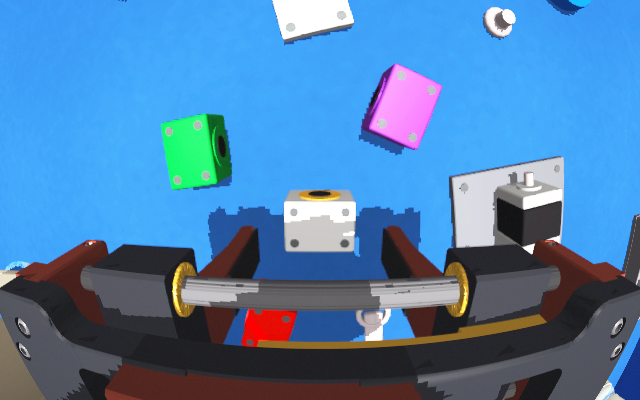

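```bash
python3 -m inch '[{"tx":0,"ty":0.1,"tz":3,"ax":0,"ay":0,"az":0,"jaw":0.8},{"tx":0,"ty":0,"tz":2.5,"ax":0,"ay":0,"az":0,"jaw":0.8},{"tx":0,"ty":0,"tz":0.9,"ax":0,"ay":0,"az":0,"jaw":0.8},{"tx":0,"ty":0,"tz":0,"ax":0,"ay":0,"az":0,"jaw":0.8},{"tx":0,"ty":0,"tz":0,"ax":0,"ay":0,"az":0,"jaw":0},{"tx":0,"ty":0,"tz":0,"ax":0,"ay":0,"az":0,"jaw":0},{"tx":0,"ty":0,"tz":0,"ax":0,"ay":0,"az":0,"jaw":0},{"tx":0,"ty":0,"tz":0,"ax":0,"ay":0,"az":0,"jaw":0},{"tx":0,"ty":0,"tz":0,"ax":0,"ay":0,"az":0,"jaw":0}]'
python3 - <<'E'
from h import *
plan(581.2,1.4,17,4.8)
E
```

```text
t: 11.82
ee_pos: [398.1, 152.1, 9.3]
orientation: [-3.137, 0.171, -0.001]
ft_force: [-0.6, -0.7, 7.1]
width: 48.1
p [398.1 152.1   9.3] th -6.2 tilt 0.06 zax [ 0.001  0.    -1.   ] | az -11.0 then tx 16.99 ty 16.55 tz -0.77 cm q6 26 w 48.1 F [-0.6 -0.7  7.1] t 11.82
```

```bash
python3 -m inch '[{"tx":0,"ty":0,"tz":-3,"ax":0,"ay":0,"az":0,"jaw":0},{"tx":0,"ty":0,"tz":-5,"ax":0,"ay":0,"az":0,"jaw":0},{"tx":0,"ty":0,"tz":-3,"ax":0,"ay":0,"az":-10.5,"jaw":0},{"tx":0,"ty":0,"tz":0,"ax":0,"ay":0,"az":-0.5,"jaw":0},{"tx":4,"ty":4,"tz":0,"ax":0,"ay":0,"az":0,"jaw":0},{"tx":4,"ty":4,"tz":0,"ax":0,"ay":0,"az":0,"jaw":0},{"tx":4,"ty":4,"tz":0,"ax":0,"ay":0,"az":0,"jaw":0},{"tx":4,"ty":4,"tz":0,"ax":0,"ay":0,"az":0,"jaw":0},{"tx":1,"ty":0.5,"tz":2,"ax":0,"ay":0,"az":0,"jaw":0},{"tx":0,"ty":0,"tz":3,"ax":0,"ay":0,"az":0,"jaw":0},{"tx":0,"ty":0,"tz":0,"ax":0,"ay":0,"az":0,"jaw":0},{"tx":0,"ty":0,"tz":0,"ax":0,"ay":0,"az":0,"jaw":0}]'
python3 - <<'E'
from h import *
plan(581.2,1.4,18,4.8)
E
```

```text
t: 13.32
ee_pos: [580.4, 1.9, 68.2]
orientation: [-3.139, -0.129, 0.002]
ft_force: [-0.1, 0.2, -1.7]
width: 47.9
p [580.4   1.9  68.2] th 4.7 tilt 0.07 zax [-0.001  0.    -1.   ] | az -0.1 then tx 0.08 ty 0.05 tz 5.02 cm q6 -6 w 47.9 F [-0.1  0.2 -1.7] t 13.32
```

```bash
python3 -m inch '[{"tx":0.1,"ty":0.1,"tz":2.5,"ax":0,"ay":0,"az":0,"jaw":0},{"tx":0,"ty":0,"tz":1.7,"ax":0,"ay":0,"az":0,"jaw":0},{"tx":0,"ty":0,"tz":0.6,"ax":0,"ay":0,"az":0,"jaw":0},{"tx":0,"ty":0,"tz":0.2,"ax":0,"ay":0,"az":0,"jaw":0},{"tx":0,"ty":0,"tz":0,"ax":0,"ay":0,"az":0,"jaw":0},{"tx":0,"ty":0,"tz":0,"ax":0,"ay":0,"az":0,"jaw":0},{"tx":0,"ty":0,"tz":0,"ax":0,"ay":0,"az":0,"jaw":0}]'
python3 - <<'E'
from h import *
plan(581.2,1.4,18,4.8)
E
```

```text
t: 14.2
ee_pos: [582.2, 0.8, 19.1]
orientation: [3.139, 0.131, 0.001]
ft_force: [-0.2, 0.4, -1.6]
width: 47.5
p [582.2   0.8  19.1] th 4.8 tilt 0.04 zax [ 0.001 -0.    -1.   ] | az -0.0 then tx -0.09 ty -0.07 tz 0.11 cm q6 -6 w 47.5 F [-0.2  0.4 -1.6] t 14.2
```

```bash
python3 -m inch '[{"tx":0,"ty":0,"tz":0.1,"ax":0,"ay":0,"az":0,"jaw":0},{"tx":0,"ty":0,"tz":0,"ax":0,"ay":0,"az":0,"jaw":0},{"tx":0,"ty":0,"tz":0,"ax":0,"ay":0,"az":0,"jaw":0.8},{"tx":0,"ty":0,"tz":0,"ax":0,"ay":0,"az":0,"jaw":0.8},{"tx":0,"ty":0,"tz":0,"ax":0,"ay":0,"az":0,"jaw":0.8},{"tx":0,"ty":0,"tz":-3,"ax":0,"ay":0,"az":0,"jaw":0.8},{"tx":0,"ty":0,"tz":-5,"ax":0,"ay":0,"az":0,"jaw":0.8},{"tx":0,"ty":0,"tz":-4,"ax":0,"ay":0,"az":-3.7,"jaw":0.8},{"tx":0,"ty":0,"tz":0,"ax":0,"ay":0,"az":0,"jaw":0.8},{"tx":0,"ty":0,"tz":0,"ax":0,"ay":0,"az":0,"jaw":0.8}]'
python3 - <<'E'
from h import *
plan(406.8,324,4,8.5)
E
```

```text
t: 15.45
ee_pos: [581.4, 0.8, 137.2]
orientation: [-3.133, -0.231, 0.001]
ft_force: [0.0, 0.2, -0.1]
width: 70.1
p [581.4   0.8 137.2] th 8.4 tilt 0.04 zax [-0.001  0.    -1.   ] | az -0.1 then tx -12.49 ty -34.55 tz 13.32 cm q6 -10 w 70.1 F [ 0.   0.2 -0.1] t 15.45
```

```bash
python3 -m inch '[{"tx":-1.8,"ty":-5,"tz":0,"ax":0,"ay":0,"az":0,"jaw":0.8},{"tx":-1.8,"ty":-5,"tz":0,"ax":0,"ay":0,"az":0,"jaw":0.8},{"tx":-1.8,"ty":-5,"tz":0,"ax":0,"ay":0,"az":0,"jaw":0.8},{"tx":-1.8,"ty":-5,"tz":0,"ax":0,"ay":0,"az":0,"jaw":0.8},{"tx":-1.8,"ty":-5,"tz":0,"ax":0,"ay":0,"az":0,"jaw":0.8},{"tx":-1.8,"ty":-5,"tz":0,"ax":0,"ay":0,"az":0,"jaw":0.8},{"tx":-1.7,"ty":-4.6,"tz":2,"ax":0,"ay":0,"az":0,"jaw":0.8},{"tx":0,"ty":0,"tz":4,"ax":0,"ay":0,"az":0,"jaw":0.8},{"tx":0,"ty":0,"tz":3,"ax":0,"ay":0,"az":0,"jaw":0.8},{"tx":0,"ty":0,"tz":0,"ax":0,"ay":0,"az":0,"jaw":0.8},{"tx":0,"ty":0,"tz":0,"ax":0,"ay":0,"az":0,"jaw":0.8}]'
python3 - <<'E'
from h import *
plan(406.8,324,4,8.5)
im,d=viewer.get_image('wrist');save('w4',im)
im,d=viewer.get_image('top')
print('top nut',top_rect(im,d,(582,2),36,44,52.5),'large',top_rect(im,d,(575,77),45,53,66),'small',top_rect(im,d,(588,-71),30,39,52),'motor',top_rect(im,d,(569,138),40,44,52.5))
im,d=viewer.get_image('side');print('side nut',top_rect(im,d,(581,0),36,44,52.5,'side'))
E
```

```text
t: 16.82
ee_pos: [407.2, 324.4, 47.6]
orientation: [3.133, 0.231, -0.001]
ft_force: [0.0, -1.4, 0.0]
width: 70.2
p [407.2 324.4  47.6] th 8.4 tilt 0.05 zax [-0.001 -0.001 -1.   ] | az -0.1 then tx -0.05 ty 0.03 tz 4.36 cm q6 29 w 70.2 F [ 0.  -1.4  0. ] t 16.82
top nut (array([582.2,   2.2]), array([47.8, 36.5]), 3.6, 279, array([582.1,   2.2], dtype=float32), 47.7) large (array([574.8,  90.1]), array([71.2, 59.5]), 4.6, 417, array([575.4,  77.6], dtype=float32), 57.7) small (array([588.2, -71.7]), array([46. , 25.1]), 3.8, 182, array([587.6, -72.1], dtype=float32), 43.9) motor (array([570.1, 137.6]), array([43.6, 49.8]), 4.3, 341, array([569.7, 137.4], dtype=float32), 49.3)
side nut (array([ 5.808e+02, -2.000e-01]), array([47.9, 38.5]), 4.6, 332, array([580.8,  -1.4], dtype=float32), 47.6)
```

View pics/w4.png

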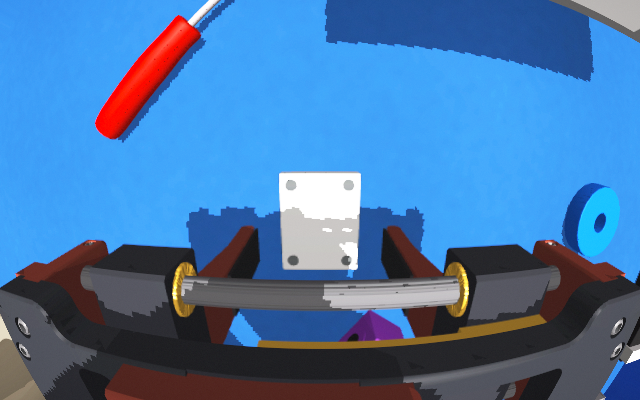

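```bash
python3 -m inch '[{"tx":0,"ty":0,"tz":2.5,"ax":0,"ay":0,"az":0,"jaw":0.8},{"tx":0,"ty":0,"tz":1.3,"ax":0,"ay":0,"az":0,"jaw":0.8},{"tx":0,"ty":0,"tz":0.5,"ax":0,"ay":0,"az":0,"jaw":0.8},{"tx":0,"ty":0,"tz":0,"ax":0,"ay":0,"az":0,"jaw":0.8},{"tx":0,"ty":0,"tz":0,"ax":0,"ay":0,"az":0,"jaw":0},{"tx":0,"ty":0,"tz":0,"ax":0,"ay":0,"az":0,"jaw":0},{"tx":0,"ty":0,"tz":0,"ax":0,"ay":0,"az":0,"jaw":0},{"tx":0,"ty":0,"tz":0,"ax":0,"ay":0,"az":0,"jaw":0},{"tx":0,"ty":0,"tz":0,"ax":0,"ay":0,"az":0,"jaw":0}]'
python3 - <<'E'
from h import *
plan(581.2,1.0,53,4.8)
E
```

```text
t: 18.1
ee_pos: [407.6, 324.8, 5.1]
orientation: [-3.133, -0.232, -0.001]
ft_force: [-0.6, -1.0, 6.1]
width: 53.5
p [407.6 324.8   5.1] th 8.5 tilt 0.04 zax [ 0.001  0.    -1.   ] | az 3.7 then tx 14.59 ty 33.72 tz -4.79 cm q6 29 w 53.5 F [-0.6 -1.   6.1] t 18.1
```

```bash
python3 -m inch '[{"tx":0,"ty":0,"tz":-3,"ax":0,"ay":0,"az":0,"jaw":0},{"tx":0,"ty":0,"tz":-5,"ax":0,"ay":0,"az":0,"jaw":0},{"tx":0,"ty":0,"tz":-4,"ax":0,"ay":0,"az":3.7,"jaw":0},{"tx":2.1,"ty":4.8,"tz":0,"ax":0,"ay":0,"az":0,"jaw":0},{"tx":2.1,"ty":4.8,"tz":0,"ax":0,"ay":0,"az":0,"jaw":0},{"tx":2.1,"ty":4.8,"tz":0,"ax":0,"ay":0,"az":0,"jaw":0},{"tx":2.1,"ty":4.8,"tz":0,"ax":0,"ay":0,"az":0,"jaw":0},{"tx":2.1,"ty":4.8,"tz":0,"ax":0,"ay":0,"az":0,"jaw":0},{"tx":2.1,"ty":4.8,"tz":0,"ax":0,"ay":0,"az":0,"jaw":0},{"tx":2,"ty":4.9,"tz":0,"ax":0,"ay":0,"az":0,"jaw":0},{"tx":0,"ty":0,"tz":3.5,"ax":0,"ay":0,"az":0,"jaw":0},{"tx":0,"ty":0,"tz":1.5,"ax":0,"ay":0,"az":0,"jaw":0}]'
python3 -m inch '[{"tx":0,"ty":0,"tz":0,"ax":0,"ay":0,"az":0,"jaw":0},{"tx":0,"ty":0,"tz":0,"ax":0,"ay":0,"az":0,"jaw":0}]'
python3 - <<'E'
from h import *
plan(581.2,1.0,53,4.8)
im,d=viewer.get_image('wrist');save('w5',im)
E
```

```text
t: 19.6
ee_pos: [579.4, 0.3, 72.8]
orientation: [-3.139, -0.129, 0.005]
ft_force: [0.0, 0.7, -1.0]
width: 53.7
t: 19.85
ee_pos: [581.1, 1.6, 75.3]
orientation: [3.139, 0.133, 0.001]
ft_force: [0.6, 0.4, -1.7]
width: 53.2
p [581.1   1.6  75.3] th 4.8 tilt 0.04 zax [ 0.001 -0.    -1.   ] | az 0.0 then tx 0.00 ty 0.06 tz 2.23 cm q6 -6 w 53.2 F [ 0.6  0.4 -1.7] t 19.85
```

View pics/w5.png

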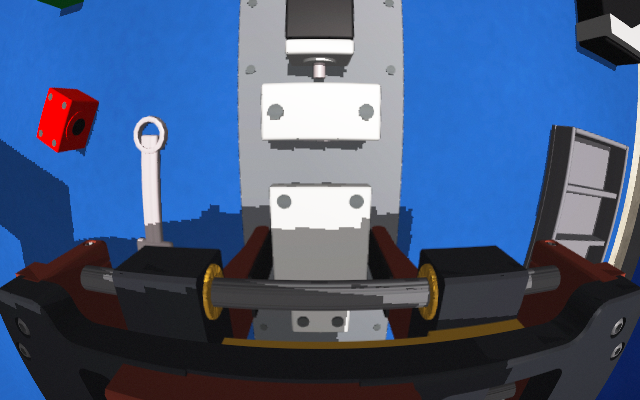

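```bash
python3 -m inch '[{"tx":0,"ty":0,"tz":1.2,"ax":0,"ay":0,"az":0,"jaw":0},{"tx":0,"ty":0,"tz":0.6,"ax":0,"ay":0,"az":0,"jaw":0},{"tx":0,"ty":0,"tz":0.3,"ax":0,"ay":0,"az":0,"jaw":0},{"tx":0,"ty":0,"tz":0,"ax":0,"ay":0,"az":0,"jaw":0},{"tx":0,"ty":0,"tz":0,"ax":0,"ay":0,"az":0,"jaw":0},{"tx":0,"ty":0,"tz":0,"ax":0,"ay":0,"az":0,"jaw":0}]'
python3 - <<'E'
from h import *
plan(581.2,1.0,53,4.8)
E
```

```text
t: 20.65
ee_pos: [580.9, 0.9, 53.7]
orientation: [3.139, 0.131, 0.0]
ft_force: [0.1, -0.2, -0.9]
width: 54.1
p [580.9   0.9  53.7] th 4.8 tilt 0.01 zax [ 0. -0. -1.] | az -0.0 then tx 0.03 ty -0.01 tz 0.07 cm q6 -6 w 54.1 F [ 0.1 -0.2 -0.9] t 20.65
```

```bash
python3 -m inch '[{"tx":0,"ty":0,"tz":0.1,"ax":0,"ay":0,"az":0,"jaw":0},{"tx":0,"ty":0,"tz":0,"ax":0,"ay":0,"az":0,"jaw":0},{"tx":0,"ty":0,"tz":0,"ax":0,"ay":0,"az":0,"jaw":0.8},{"tx":0,"ty":0,"tz":0,"ax":0,"ay":0,"az":0,"jaw":0.8},{"tx":0,"ty":0,"tz":0,"ax":0,"ay":0,"az":0,"jaw":0.8},{"tx":0,"ty":0,"tz":-3,"ax":0,"ay":0,"az":0,"jaw":0.8},{"tx":0,"ty":0,"tz":-4,"ax":0,"ay":0,"az":0,"jaw":0.7},{"tx":0,"ty":0,"tz":-2,"ax":0,"ay":0,"az":-4.7,"jaw":0.6},{"tx":0,"ty":0,"tz":0,"ax":0,"ay":0,"az":0,"jaw":0.6},{"tx":0,"ty":0,"tz":0,"ax":0,"ay":0,"az":0,"jaw":0.6}]'
python3 - <<'E'
from h import *
plan(410.9,-184.5,5,9.5)
E
```

```text
t: 21.9
ee_pos: [580.2, 0.9, 141.8]
orientation: [-3.131, -0.257, 0.002]
ft_force: [0.1, 0.3, -0.1]
width: 53.0
p [580.2   0.9 141.8] th 9.4 tilt 0.07 zax [-0.001  0.    -1.   ] | az -0.1 then tx -19.76 ty 15.49 tz 13.68 cm q6 -10 w 53.0 F [ 0.1  0.3 -0.1] t 21.9
```

```bash
python3 -m inch '[{"tx":-4,"ty":3.1,"tz":0,"ax":0,"ay":0,"az":0,"jaw":0.6},{"tx":-4,"ty":3.1,"tz":0,"ax":0,"ay":0,"az":0,"jaw":0.6},{"tx":-4,"ty":3.1,"tz":0,"ax":0,"ay":0,"az":0,"jaw":0.6},{"tx":-4,"ty":3.1,"tz":0,"ax":0,"ay":0,"az":0,"jaw":0.6},{"tx":-3.8,"ty":3.1,"tz":2,"ax":0,"ay":0,"az":0,"jaw":0.6},{"tx":0,"ty":0,"tz":4,"ax":0,"ay":0,"az":0,"jaw":0.6},{"tx":0,"ty":0,"tz":2.5,"ax":0,"ay":0,"az":0,"jaw":0.6},{"tx":0,"ty":0,"tz":0,"ax":0,"ay":0,"az":0,"jaw":0.6},{"tx":0,"ty":0,"tz":0,"ax":0,"ay":0,"az":0,"jaw":0.6}]'
python3 - <<'E'
from h import *
plan(410.9,-184.5,5,9.5)
im,d=viewer.get_image('wrist');save('w6',im)
im,d=viewer.get_image('top')
print('top car',top_rect(im,d,(582,2),45,53,64),'nut side?',top_rect(im,d,(569,138),40,44,52.5))
im,d=viewer.get_image('side');print('side car',top_rect(im,d,(581,0),45,53,64,'side'))
E
```

```text
t: 23.02
ee_pos: [411.0, -184.4, 57.7]
orientation: [-3.131, -0.259, 0.001]
ft_force: [0.4, 0.5, -0.9]
width: 52.9
p [ 411.  -184.4   57.7] th 9.5 tilt 0.04 zax [-0.001  0.    -1.   ] | az -0.0 then tx -0.02 ty 0.00 tz 5.27 cm q6 -35 w 52.9 F [ 0.4  0.5 -0.9] t 23.02
top car (array([591.1,   3. ]), array([35.6, 69.9]), 6.1, 286, array([595.2,   2.9], dtype=float32), 58.0) nut side? (array([569.9, 137.8]), array([43.1, 50.5]), 4.7, 342, array([569.3, 137.6], dtype=float32), 49.2)
side car (array([ 5.803e+02, -3.000e-01]), array([54.8, 70.7]), 4.0, 734, array([579.7,  -2.5], dtype=float32), 57.8)
```

View pics/w6.png

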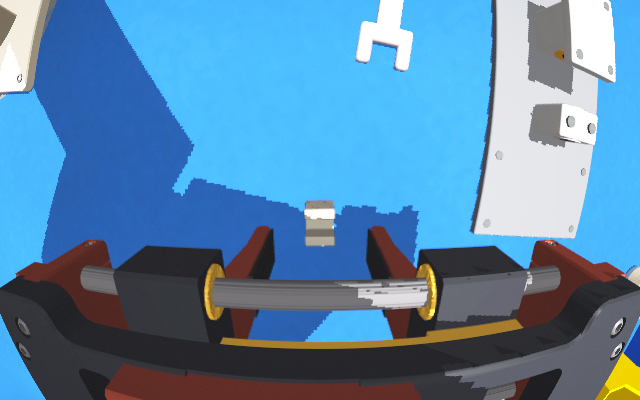

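```bash
python3 -m inch '[{"tx":0,"ty":0,"tz":3,"ax":0,"ay":0,"az":0,"jaw":0.6},{"tx":0,"ty":0,"tz":1.6,"ax":0,"ay":0,"az":0,"jaw":0.6},{"tx":0,"ty":0,"tz":0.6,"ax":0,"ay":0,"az":0,"jaw":0.6},{"tx":0,"ty":0,"tz":0,"ax":0,"ay":0,"az":0,"jaw":0.6},{"tx":0,"ty":0,"tz":0,"ax":0,"ay":0,"az":0,"jaw":0},{"tx":0,"ty":0,"tz":0,"ax":0,"ay":0,"az":0,"jaw":0},{"tx":0,"ty":0,"tz":0,"ax":0,"ay":0,"az":0,"jaw":0},{"tx":0,"ty":0,"tz":0,"ax":0,"ay":0,"az":0,"jaw":0},{"tx":0,"ty":0,"tz":0,"ax":0,"ay":0,"az":0,"jaw":0},{"tx":0,"ty":0,"tz":0,"ax":0,"ay":0,"az":0,"jaw":0}]'
python3 - <<'E'
from h import *
plan(626,5,15,-85.2)
E
```

```text
t: 24.42
ee_pos: [411.2, -184.6, 5.9]
orientation: [3.131, 0.259, 0.001]
ft_force: [-0.9, 0.3, 5.4]
width: 19.6
p [ 411.2 -184.6    5.9] th 9.5 tilt 0.02 zax [ 0. -0. -1.] | az 94.7 then tx -17.10 ty -22.99 tz -0.91 cm q6 -35 w 19.6 F [-0.9  0.3  5.4] t 24.43
```

```bash
python3 -m inch '[{"tx":0,"ty":0,"tz":-3,"ax":0,"ay":0,"az":0,"jaw":0},{"tx":0,"ty":0,"tz":-5,"ax":0,"ay":0,"az":0,"jaw":0},{"tx":0,"ty":0,"tz":-4,"ax":0,"ay":0,"az":10.5,"jaw":0},{"tx":0,"ty":0,"tz":0,"ax":0,"ay":0,"az":10.5,"jaw":0},{"tx":0,"ty":0,"tz":0,"ax":0,"ay":0,"az":10.5,"jaw":0},{"tx":0,"ty":0,"tz":0,"ax":0,"ay":0,"az":10.5,"jaw":0},{"tx":0,"ty":0,"tz":0,"ax":0,"ay":0,"az":10.5,"jaw":0},{"tx":0,"ty":0,"tz":0,"ax":0,"ay":0,"az":10.5,"jaw":0},{"tx":0,"ty":0,"tz":0,"ax":0,"ay":0,"az":10.5,"jaw":0},{"tx":0,"ty":0,"tz":0,"ax":0,"ay":0,"az":10.5,"jaw":0},{"tx":0,"ty":0,"tz":0,"ax":0,"ay":0,"az":10.5,"jaw":0},{"tx":0,"ty":0,"tz":0,"ax":0,"ay":0,"az":0.2,"jaw":0}]'
python3 -m inch '[{"tx":-3.4,"ty":-4.6,"tz":0,"ax":0,"ay":0,"az":0,"jaw":0},{"tx":-3.4,"ty":-4.6,"tz":0,"ax":0,"ay":0,"az":0,"jaw":0},{"tx":-3.4,"ty":-4.6,"tz":0,"ax":0,"ay":0,"az":0,"jaw":0},{"tx":-3.4,"ty":-4.6,"tz":0,"ax":0,"ay":0,"az":0,"jaw":0},{"tx":-3.5,"ty":-4.6,"tz":0,"ax":0,"ay":0,"az":0,"jaw":0},{"tx":0,"ty":0,"tz":3,"ax":0,"ay":0,"az":0,"jaw":0},{"tx":0,"ty":0,"tz":2,"ax":0,"ay":0,"az":0,"jaw":0},{"tx":0,"ty":0,"tz":0,"ax":0,"ay":0,"az":0,"jaw":0},{"tx":0,"ty":0,"tz":0,"ax":0,"ay":0,"az":0,"jaw":0}]'
python3 - <<'E'
from h import *
plan(626,5,15,-85.2)
im,d=viewer.get_image('wrist');save('w7',im)
E
```

```text
t: 25.92
ee_pos: [410.8, -184.5, 125.5]
orientation: [2.313, -2.125, -0.001]
ft_force: [-0.3, 1.0, 0.0]
width: 19.9
t: 27.05
ee_pos: [626.0, 4.4, 76.2]
orientation: [-2.312, 2.127, -0.0]
ft_force: [0.4, -0.5, 0.5]
width: 19.6
p [626.    4.4  76.2] th -85.2 tilt 0.01 zax [ 0. -0. -1.] | az -0.0 then tx -0.06 ty -0.00 tz 6.12 cm q6 85 w 19.6 F [ 0.4 -0.5  0.5] t 27.05
```

View pics/w7.png

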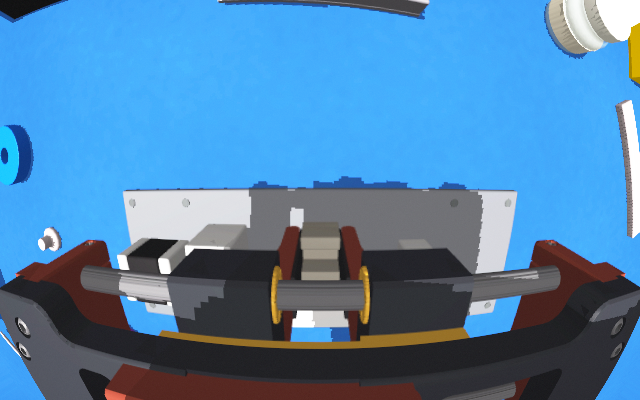

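```bash
python3 -m inch '[{"tx":0,"ty":0,"tz":3,"ax":0,"ay":0,"az":0,"jaw":0},{"tx":0,"ty":0,"tz":1.8,"ax":0,"ay":0,"az":0,"jaw":0},{"tx":0,"ty":0,"tz":0.8,"ax":0,"ay":0,"az":0,"jaw":0},{"tx":0,"ty":0,"tz":0.4,"ax":0,"ay":0,"az":0,"jaw":0},{"tx":0,"ty":0,"tz":0,"ax":0,"ay":0,"az":0,"jaw":0},{"tx":0,"ty":0,"tz":0,"ax":0,"ay":0,"az":0,"jaw":0},{"tx":0,"ty":0,"tz":0,"ax":0,"ay":0,"az":0,"jaw":0}]'
python3 - <<'E'
from h import *
plan(626,5,14,-85.2)
E
```

```text
t: 27.98
ee_pos: [626.4, 5.0, 16.2]
orientation: [-2.312, 2.126, -0.001]
ft_force: [0.2, -0.2, -0.4]
width: 19.5
p [626.4   5.   16.2] th -85.2 tilt 0.05 zax [ 0.001 -0.    -1.   ] | az -0.0 then tx -0.00 ty 0.04 tz 0.22 cm q6 85 w 19.5 F [ 0.2 -0.2 -0.4] t 27.98
```

Lower by 2 mm, release, rise, and move aside toward −y so both cameras can see the layout.

```bash
python3 -m inch '[{"tx":0,"ty":0,"tz":0.2,"ax":0,"ay":0,"az":0,"jaw":0},{"tx":0,"ty":0,"tz":0,"ax":0,"ay":0,"az":0,"jaw":0},{"tx":0,"ty":0,"tz":0,"ax":0,"ay":0,"az":0,"jaw":0.5},{"tx":0,"ty":0,"tz":0,"ax":0,"ay":0,"az":0,"jaw":0.5},{"tx":0,"ty":0,"tz":0,"ax":0,"ay":0,"az":0,"jaw":0.5},{"tx":0,"ty":0,"tz":0,"ax":0,"ay":0,"az":0,"jaw":0.5},{"tx":0,"ty":0,"tz":-3,"ax":0,"ay":0,"az":0,"jaw":0.5},{"tx":0,"ty":0,"tz":-5,"ax":0,"ay":0,"az":0,"jaw":0.5},{"tx":0,"ty":0,"tz":-5,"ax":0,"ay":0,"az":0,"jaw":0.5},{"tx":0,"ty":0,"tz":-5,"ax":0,"ay":0,"az":0,"jaw":0.5},{"tx":5,"ty":0,"tz":0,"ax":0,"ay":0,"az":0,"jaw":0.5},{"tx":5,"ty":2,"tz":0,"ax":0,"ay":0,"az":0,"jaw":0.5}]'
python3 -m inch '[{"tx":5,"ty":3,"tz":0,"ax":0,"ay":0,"az":0,"jaw":0.5},{"tx":5,"ty":3,"tz":0,"ax":0,"ay":0,"az":0,"jaw":0.5},{"tx":5,"ty":3,"tz":0,"ax":0,"ay":0,"az":0,"jaw":0.5},{"tx":5,"ty":3,"tz":0,"ax":0,"ay":0,"az":0,"jaw":0.5},{"tx":5,"ty":3,"tz":0,"ax":0,"ay":0,"az":0,"jaw":0.5},{"tx":5,"ty":0,"tz":0,"ax":0,"ay":0,"az":0,"jaw":0.5},{"tx":0,"ty":0,"tz":0,"ax":0,"ay":0,"az":0,"jaw":0.5},{"tx":0,"ty":0,"tz":0,"ax":0,"ay":0,"az":0,"jaw":0.5}]'
python3 - <<'E'
from h import *
ims=[]
for n in ['top','side']:
    im,d=viewer.get_image(n);ims.append(im)
    g=dict(motor=((569,138),33,44,53),car=((582,2),45,53,64),sens=((626,5),20,28,40),large=((575,77),40,54,66),small=((588,-71),30,39,50))
    R={k:top_rect(im,d,*v,n) for k,v in g.items()}
    for k,v in R.items(): print(n,k,v)
    L,S=R['large'][0],R['small'][0];c=(L+S)/2;ey=(L-S)/np.linalg.norm(L-S);ex=np.array([ey[1],-ey[0]])
    for k in R: e=R[k][0]-c;print('  ',k,'plate x,y',np.round([e@ex,e@ey],1))
a=cv2.resize(ims[0][100:230,220:400],(0,0),fx=2.6,fy=2.6);b=cv2.resize(ims[1][120:310,300:450],(0,0),fx=1.78,fy=1.78)
h=min(a.shape[0],b.shape[0]);save('fin',np.hstack([a[:h],b[:h]]));print(get_obs()['t'])
E
```

```text
t: 29.48
ee_pos: [615.7, -97.1, 194.9]
orientation: [-2.313, 2.124, -0.004]
ft_force: [-0.3, 0.2, -0.4]
width: 43.8
t: 30.48
ee_pos: [489.5, -407.1, 193.2]
orientation: [-2.311, 2.127, 0.002]
ft_force: [0.2, -0.2, -0.5]
width: 44.0
top motor (array([570.4, 137.8]), array([43.9, 50.2]), 4.5, 351, array([569.5, 137.3], dtype=float32), 49.1)
top car (array([581.9,   2. ]), array([55.5, 69.7]), 5.1, 658, array([581. ,   2.1], dtype=float32), 57.6)
top sens (array([628.3,   6.2]), array([24.3, 17.6]), 5.5, 37, array([630. ,   6.5], dtype=float32), 33.1)
top large (array([575.5,  77.2]), array([70.8, 33.9]), 4.7, 409, array([575.6,  77.4], dtype=float32), 57.8)
top small (array([588.1, -71.8]), array([44.1, 25.4]), 4.8, 176, array([587. , -71.8], dtype=float32), 44.1)
   motor plate x,y [  0.  135.6]
   car plate x,y [ 0.  -0.7]
   sens plate x,y [46.6 -0.4]
   large plate x,y [ 0.  74.8]
   small plate x,y [  0.  -74.8]
side motor (array([567.8, 135.1]), array([41.4, 50.6]), 5.4, 291, array([566.6, 131.7], dtype=float32), 49.9)
side car (array([0., 0.]), array([0., 0.]), 0.0, 0, array([nan, nan], dtype=float32), nan)
side sens (array([0., 0.]), array([0., 0.]), 0.0, 0, array([nan, nan], dtype=float32), nan)
side large (array([567.9,  86.7]), array([44.7, 32.5]), 47.0, 125, array([569.4,  80.5], dtype=float32), 58.0)
side small (array([0., 0.]), array([0., 0.]), 0.0, 0, array([nan, nan], dtype=float32), nan)
   motor plate x,y [-47.9 294.4]
   car plate x,y [  -0.  -287.2]
   sens plate x,y [  -0.  -287.2]
   large plate x,y [  0.  287.2]
   small plate x,y [  -0.  -287.2]
30.575h.py:13: RuntimeWarning: Mean of empty slice.
  Q=P[k][:,:2].astype(np.float32);rc=cv2.minAreaRect(Q);return np.round(rc[0],1),np.round(rc[1],1),round(rc[2],1),len(Q),np.round(Q.mean(0),1),round(float(np.median(P[k][:,2])),1)
  ret = um.true_divide(
  return _methods._mean(a, axis=axis, dtype=dtype,
  ret = ret.dtype.type(ret / rcount)
```

View pics/fin.png

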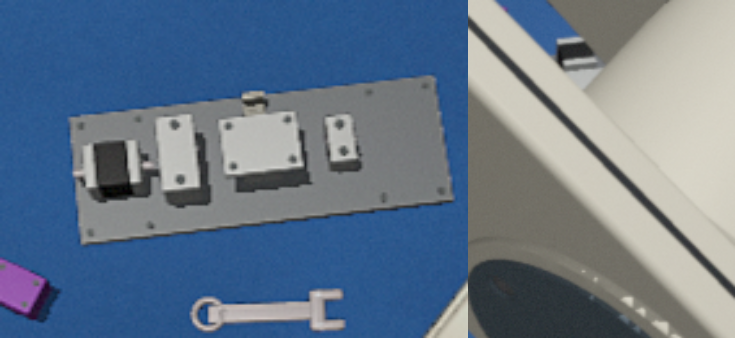

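```bash
python3 -c "
from h import *
print(ctrl.close_job())"
```

```text
the job is handed in; nothing more can be done
None
```

I placed all four parts on the base plate and handed the job in at about 31 s, well inside the 122 s limit. The last top-camera check put everything it could see inside the limits. No verdict was reported.

| Part | Position in the plate's frame | Other checks |
|---|---|---|
| Motor | 0 mm off the line, about 61 mm outboard of the large bearing block | square to within about 0.3° |
| Carriage plate | x 0.0, y −0.7 mm | top 57.6 mm above the table, so it lies on the nut block; square to within about 0.5° |
| Fork sensor | 46.6 mm behind the line, y −0.4 mm | top about 33 mm above the table, as expected for standing upright; about 9 mm clear of the nut block |
| Nut block | less than 1 mm from midway | measured just before the carriage plate covered it |

- **Look-alikes:** I used the bare aluminium nut block and left the green, purple and red ones alone.
- **Check that failed:** the final side-camera view was blocked by the arm, so its numbers were useless. Earlier side views of the nut block and carriage plate agreed with the top camera after allowing for the 1–3 mm offset between the cameras.
- **Not rechecked:** I did not look at the nut block again after the carriage plate went on top of it.

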